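# Clamp a turned test piece with a slot key and lock the jaw

### The job

Clamp the turned steel test piece in the bench fixture. Take the flat-bladed key from its stand and turn the larger slotted screw clockwise until the jaw presses the piece into the V and its sprung pad is pushed about half way in (never bottomed); then, with the same key, turn the smaller slotted lock screw clockwise all the way to its stop, and put the key back upright in its stand. Work the fixture only with the key, never with the gripper or arm, leave the piece standing, and leave the bottle, the cup and the weight around the work where they are.

Things in the scene. Friction and masses are not known exactly. Their poses are not given: they have to be found in the camera images.
- fixture: Bolted-down aluminium clamp fixture, bed 120 x 200 x 18 mm; origin under the bed's centre, on the bench. Its +y is the clamping direction: a 24 mm round piece seated in the fixed V-jaw (54 mm tall, opening towards -y) has its axis at x = 0, y = +50 mm. The sliding jaw lies between it and the drive screw (x = 0, y = -66 mm). The lock screw is at x = -42.5 mm, y = 0.
- drive_slot (a point): Top centre of the larger round steel screw head, 35 mm across, 46 mm above the bench; x along its slot: a closed pocket 24 x 6.4 mm, 8 mm deep, long sides chamfered 1.5 mm. Clockwise from above drives the jaw 5 mm per rad to the V; 0.17 N m turns it free; it stays where left. From the start about 0.7 to 1.2 rad brings the pad to the seated piece, 0.4 rad more pushes the pad half way in.
- jaw: Sliding steel jaw, 46 x 42 x 34 mm, top 52 mm above the bench; origin on the fixture's origin when withdrawn, moving along the fixture's +y. Towards the V it carries a dark sprung pad 28 x 8 x 28 mm (face 30.5 mm from the jaw's origin along +y) that stands 9 mm out and goes in 4 mm at 10 N per mm: half way in (2 mm) is 20 N and takes 0.1 N m more on the drive screw; bottomed is 40 N.
- lock (a joint): Turn of the smaller lock screw, rad, growing clockwise seen from above; hard stop (fully home) at 1.7. Starts between 0 and 0.5. Takes about 0.1 N m to turn.
- lock_slot (a point): The smaller screw head, 29 mm across, steel, at fixture x = -42.5 mm, y = 0. The point is the middle of its top face, 42 mm above the bench; x axis along its slot, which has the same size and depth as the larger screw's (24 x 6.4 x 8 mm, chamfered). It stays where it is left.
- piece: Turned steel test piece standing loose on the bed just short of the V: 24 mm diameter for 30 mm, then 16 mm diameter, 44 mm tall, 0.12 kg. Origin at the centre of its underside, 18 mm above the bench; z along its axis.
- key: Slot key standing upright in its stand. Origin at the middle of the blade lower edge, z up to the handle, x along the blade width, y its thickness. Blade 20 x 4 mm for the lowest 13 mm (last 2 mm narrowed to 16 x 2.8), then a flat steel shank 20 x 8 mm up to the grey handle block, 44 (x) x 14 (y) x 36 mm, from 58 to 94 mm above the origin. Grip it across y at about 76 mm. About 0.11 kg.
- stand: Fixed white key stand, block 70 x 56 x 52 mm; origin at the centre of its underside on the bench. Open pocket in the top, 24 mm (x) by 12 mm (y), chamfered 3 mm, 42 mm deep, floor 10 mm above the bench; the key stands in it with the origin at this floor.
- bottle: Bystander: amber bottle, 60 mm diameter, 125 mm tall, origin under its centre.
- beaker: Bystander: white ceramic cup, 60 mm diameter, 75 mm tall, origin under its centre.
- weight: Bystander: steel knobbed weight, 40 mm diameter, 56 mm tall, origin under its centre.
Not all that is in view belongs to the job. What is shaped like the stand but black, green or turquoise is not meant.

How it is judged:
On the way, in this order (a step that is already met when the one before it is completed fails the run):
1. the jaw's pad is pressed on the piece with 10 to 32 N (1 to 3.2 mm in), the lock screw not yet home (contact force between jaw and piece between 10 and 32 N and y of piece in the frame of fixture above 0.0485 m and value of joint lock below 1 rad), for 0.3 s.
2. the lock screw is turned home to its stop (value of joint lock above 1.6 rad), for 0.1 s.
At the end, for the whole second after the job is handed in: The piece is upright (within 0.1 rad) in the V (over 48.5 mm along the fixture's y) and held by the pad with 10 to 32 N; the lock screw is home (over 1.6 of 1.7 rad); the key stands in its stand (within 8 mm of its centre, within 6 mm of the pocket floor, tilted under 0.2 rad), at rest and released (contact force between jaw and piece between 10 and 32 N and angle between piece's own z axis and vertical below 0.1 rad and y of piece in the frame of fixture above 0.0485 m and value of joint lock above 1.6 rad and horizontal distance between key and stand below 0.008 m and z of key in the frame of stand below 0.016 m and angle between key's own z axis and vertical below 0.2 rad and linear speed of key below 0.02 m/s); the robot touches nothing.
It fails at once if the pad is bottomed: over 42 N on the piece (contact force between jaw and piece above 42 N).
It fails at once if the gripper or arm presses on the fixture, its screws or jaw, or on the piece (over 2 N) (contact force between any of the fingers, the arm and fixture above 2 N or contact force between any of the fingers, the arm and piece above 2 N).
It fails at once if a bystander is moved more than 20 mm or tipped (distance of any of bottle, beaker, weight from where it was at the start of the episode above 0.02 m or angle between any of bottle, beaker, weight's own z axis and vertical above 0.3 rad).
It also fails if it takes over 72 s, if anything falls off the work surface, if the arm or the gripper's body presses on something with over 40 N, if the wrist force passes 120 N, or if a joint passes its speed limit or range.

### The arm

A 7-joint arm with a two-finger parallel gripper is mounted at the origin on the work surface. World frame = base frame: x ahead of the robot, y to its left, z up, the work surface at z = 0. Lengths are in m, angles in rad, forces in N, time in s.
With the tool pointing down it reaches from about 0.4 to 0.85 m from the base axis. Payload 10.4 kg.
Tool frame: the origin (TCP) lies on the mounting face of the last link; the fingertips stand 173 mm ahead of it and the grasp point (between the pads) lies 155 mm ahead of it (manip.tip_extent is the distance from the TCP to the fingertips, in m); z points along the fingers, y is the line along which they close (so a half turn about z gives the same grasp; the last joint's range is limited). The gripper opens to 85 mm and grips with 20 to 120 N. Pads are 22 mm wide; open, the fingers measure 114 mm over their backs; the gripper's body (76 mm by 85 mm) begins 54 mm behind the grasp point. The pads swing forward as they close: fully open they stand 13 mm farther back than shut.
Start: joints at [1.086, 0.332, -0.065, 1.46, 0.022, 1.35, -0.088], TCP at [0.278, -0.56, 0.405] pointing down, gripper open.
Joint ranges: [-2.6, 2.6], [-0.5, 2.12], [-1.47, 1.34], [0.16, 2.42], [-1.27, 4.41], [0.06, 2.06], [-2.6, 2.6]. Speed limits (rad/s): [2.22, 2.22, 2.79, 2.79, 3.14, 3.14, 3.14].

### API

Orientations are given as a unit quaternion [x, y, z, w].
In Python, from workcell import manip gives the robot as it stands.
- The arm moves only by the tool move_arm, never from a script. Its argument "plan" is one flat list of numbers, 7 for each row, row after row: the turn, a rotation vector about the tool's x, y, z in rad, then the shift along the tool's x, y, z in m, then the finger opening in m, from 0 to 0.0854. In form: [ax, ay, az, dx, dy, dz, gripper, ax, ay, az, dx, dy, dz, gripper, ...]. A call has 1 to 12 rows; each row is the pose to reach, as a shift and turn from the pose commanded when the call began, along the tool's axes at that moment; what a row does not reach only later rows make up. A row lasts 1/8 s, in which the tool goes at most 62.5 mm and 10.7 degrees, less where a joint would pass 70% of its speed; a pose out of reach is approached as far as the arm can. A call with a gripper value outside its range is refused whole. The fingers move at their own pace and stop on an object; "squeeze" is the grip in N (left out, the last holds). Time passes only in rows, so rows that repeat a pose let the fingers close. It gives the time, the measured TCP pose, the force, the opening and the grip force at its end, in the units of the state.
- manip.get_obs(): the state, without advancing time (a new reading comes with each control period).
- manip.camera(name): name is "scene" or "top"; returns a dict with "color" (420x560x3 uint8, red, green, blue), "fx", "fy", "cx", "cy" (pixels), "dist" ([k1, k2, p1, p2, k3] as OpenCV has them; the pictures are not rectified), "cam_to_world" (4x4, takes a point from camera to world coordinates). Camera axes: x right, y down, z forward; pixel columns grow to the right and rows downward; lengths in m; the calibration is good to about 2 mm. A picture is of the moment at which its call begins. There is no depth.
- manip.hand_in(): hands the job in; it is judged then, once.
Trained networks look in a picture, given as the dict that the camera call returned (one of the last four; its "shot" number tells which), for a name from the list of things; names that differ only in an ending like _2 or _b are one class to them, and where a whole thing is asked for, a point or a joint stands for the part that bears it (a point fixed in the world has none). Each returns a list of dicts, best first, with "conf" (0 to 1); they miss things now and then, are a little off and sometimes report something else, mostly with a low value. They report only what shows in the picture. A call takes as long as a camera call. They do not tell look-alikes from the thing itself.
- manip.look_for(picture, label): "position" ([x, y, z] in m, in the coordinates of the camera as it stood for that picture, good to about 4 mm: the middle of the surface that is visible of it).
- manip.silhouettes(picture, label): "pixels" (420x560 bool, what is visible of it).
- manip.tip_of(picture, label): "position" ([x, y, z] in m, in the coordinates of the camera as it stood for that picture, good to about 4 mm: a listed point, or the origin of a listed thing).
The state is a dict: "clock": time; "joint_pos": joint angles; "joint_velocities": joint speeds; "tau": joint torques, N m; "position": TCP position; "ee_rot": TCP orientation; "ft_force": force on the tool from outside, world axes, zero at the start; "torque": the same for the moment, N m; "grip_width": opening from 0.0 (shut) to 1.0 (fully open); "grasp_force": force on a finger pad.
Only numpy, scipy, OpenCV 4.12 (cv2) and the standard library are available. Lean on these libraries where they do the work, as an engineer would, in place of code of your own. Each camera call takes 0.05 s, during which the arm holds its last target. There are 200 camera calls.

## Working session

There is one attempt and no reset: what is moved stays moved. The work goes in short steps, Python scripts to look and compute and a tool call to move; the robot and the scene stay as the last step left them, time stands still between calls to the robot, and variables do not carry over. Pictures are saved under pics/ and viewed, at most 10 in all, crops included, and the job is handed in when it is done.

Besides the shell and the picture viewer there is one more tool, called as name(argument=value, ...) on one line, values as JSON. move_arm: Moves the arm, as the interface text tells. Its arguments: {"type":"object","properties":{"plan":{"type":"array","items":{"type":"number"}},"squeeze":{"type":"number"}},"required":["plan"]}

```bash
mkdir -p pics; ls; cat > h.py <<'E'
import numpy as np, cv2
from workcell import manip
from scipy.spatial.transform import Rotation as R
def w(pic,p):
    T=np.array(pic["cam_to_world"]); return T[:3,:3]@np.array(p)+T[:3,3]
def K(p): return np.array([[p["fx"],0,p["cx"]],[0,p["fy"],p["cy"]],[0,0,1.]])
def ray(pic,uv,z):
    n=cv2.undistortPoints(np.array([[uv]],float),K(pic),np.array(pic["dist"]))[0,0]
    T=np.array(pic["cam_to_world"]); d=T[:3,:3]@[n[0],n[1],1]; o=T[:3,3]
    return o+d*(z-o[2])/d[2]
def proj(pic,P):
    T=np.linalg.inv(np.array(pic["cam_to_world"]))
    r,_=cv2.Rodrigues(T[:3,:3]); return cv2.projectPoints(np.array(P,float).reshape(-1,3),r,T[:3,3],K(pic),np.array(pic["dist"]))[0][:,0]
E
python3 - <<'E'
from h import *
for c in ("scene","top"):
    p=manip.camera(c); cv2.imwrite(f"pics/{c}0.png",p["color"][:,:,::-1])
    print(c,np.round(p["cam_to_world"],3).tolist(),p["fx"])
    for l in ["fixture","jaw","piece","key","stand","bottle","beaker","weight","drive_slot","lock_slot"]:
        print(l,[(np.round(w(p,d["position"]),3).tolist(),round(d["conf"],2)) for d in manip.tip_of(p,l)[:3]])
print(manip.get_obs())
E
```

```text
pics
scene [[0.856, 0.379, -0.351, 1.027], [0.516, -0.623, 0.588, -0.699], [0.005, -0.684, -0.729, 0.947], [0.0, 0.0, 0.0, 1.0]] 410.19213451647005
fixture [([0.525, 0.187, 0.003], 0.98)]
jaw [([0.532, 0.189, 0.002], 0.59), ([0.496, -0.449, 0.002], 0.24)]
piece [([0.547, 0.233, 0.021], 0.61)]
key [([0.535, -0.189, 0.013], 0.5)]
stand [([0.507, -0.316, 0.0], 0.81), ([0.447, -0.072, 0.002], 0.77), ([0.667, -0.222, 0.0], 0.72)]
bottle [([0.736, 0.047, 0.002], 0.83)]
beaker [([0.477, 0.423, 0.007], 0.59)]
weight [([0.493, -0.451, 0.002], 0.63)]
drive_slot [([0.506, 0.119, 0.054], 0.42)]
lock_slot [([0.485, 0.203, 0.049], 0.44)]
top [[0.016, -0.992, 0.125, 0.428], [-1.0, -0.017, -0.013, 0.004], [0.015, -0.125, -0.992, 1.36], [0.0, 0.0, 0.0, 1.0]] 418.0236461083286
fixture [([0.527, 0.19, -0.001], 0.66)]
jaw [([0.527, 0.186, 0.004], 0.74)]
piece [([0.541, 0.228, 0.02], 0.53)]
key [([0.471, 0.417, 0.0], 0.71), ([0.538, -0.191, 0.009], 0.5), ([0.487, 0.2, 0.04], 0.38)]
stand [([0.444, -0.077, -0.001], 0.97), ([0.538, -0.187, 0.002], 0.79), ([0.676, -0.08, 0.003], 0.67)]
bottle [([0.736, 0.04
[... 302 characters left out ...]
64, -0.06471972,  1.46007812,  0.02159449,
        1.34989884, -0.08853167]), 'joint_velocities': array([ 1.06253494e-03, -1.87878049e-05, -2.92714466e-03,  3.16713641e-04,
        5.10854322e-04,  1.35138898e-04,  9.84441858e-04]), 'tau': array([ 1.51293096e-05, -6.25226927e+01,  4.94544406e-02, -3.91829503e+01,
        1.65123300e-02,  1.71239335e-03, -1.37534272e-05]), 'position': array([ 0.27850371, -0.55953161,  0.40474701]), 'ee_rot': array([9.73462285e-01, 2.28847496e-01, 2.82893790e-05, 4.83515977e-05]), 'ft_force': array([-0.04444949, -0.14363389,  0.53838237]), 'torque': array([-8.27727442e-05, -1.48634349e-02,  7.22414147e-03]), 'grasp_force': 0.0, 'grip_width': 1.000832521366434}
```

View both.

View pics/scene0.png

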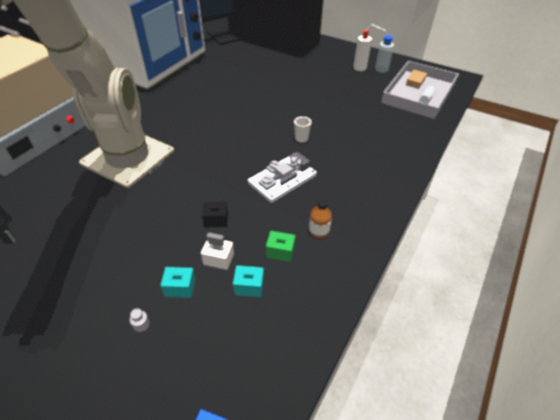

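View pics/top0.png

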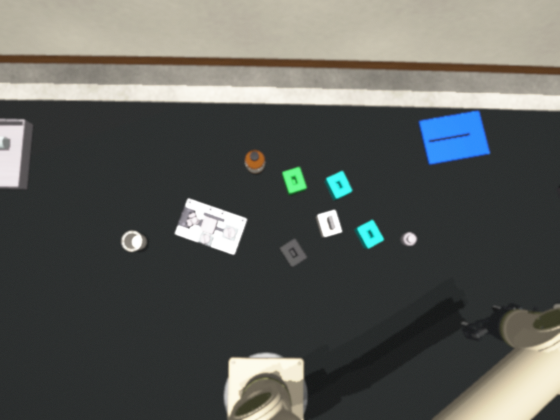

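```bash
python3 - <<'E'
from h import *
t=cv2.imread("pics/top0.png"); s=cv2.imread("pics/scene0.png")
f=lambda im,u,v,a,b,k: cv2.resize(im[v:v+b,u:u+a],(a*k,b*k),interpolation=cv2.INTER_CUBIC)
A=np.vstack([f(t,170,195,80,60,5),f(s,245,145,80,60,5)])
B=np.vstack([f(t,310,203,40,30,10),f(s,195,225,40,30,10)])
cv2.imwrite("pics/crop.png",np.hstack([A,B]))
E
```

```text
(no output)
```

View pics/crop.png

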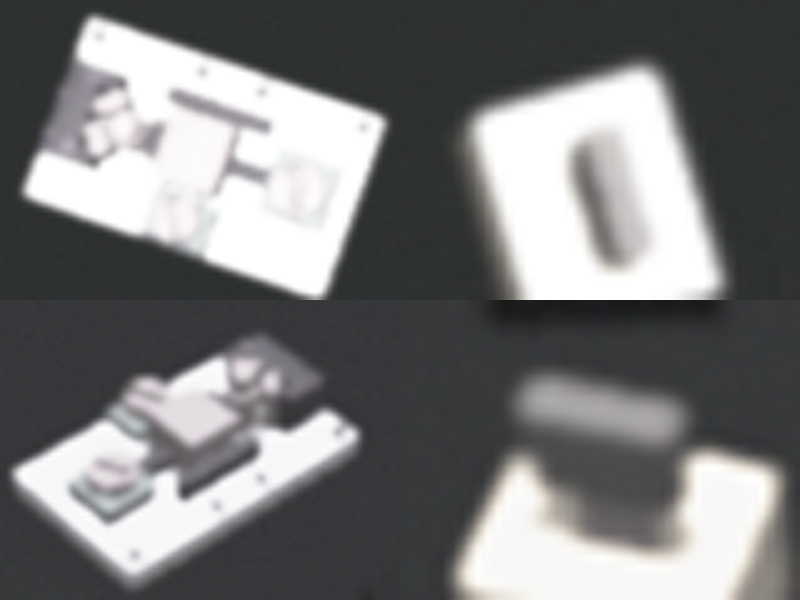

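```bash
cat > fit.py <<'E'
from h import *
from scipy.optimize import least_squares
from scipy.ndimage import map_coordinates
def pts(q,L):
    c,s=np.cos(q[2]),np.sin(q[2]); return np.c_[q[0]+c*L[:,0]-s*L[:,1],q[1]+s*L[:,0]+c*L[:,1],L[:,2]]
def edges(hx,hy,z,n=25):
    t=np.linspace(-.9,.9,n); o=np.ones(n)
    return np.vstack([np.c_[s*hx*o,hy*t,z*o] for s in(-1,1)]+[np.c_[hx*t,s*hy*o,z*o] for s in(-1,1)]), np.vstack([np.tile([s,0,0],(n,1)) for s in(-1,1)]+[np.tile([0,s,0],(n,1)) for s in(-1,1)])
def icp(pics,q,hx,hy,z,rngs=(6,4,3,2,2,2)):
    L,N=edges(hx,hy,z); q=np.array(q,float)
    for r in rngs:
        T=[]
        for p in pics:
            g=p["color"].astype(float).mean(2)
            a=proj(p,pts(q,L)); b=proj(p,pts(q,L+.003*N)); n=b-a; n/=np.linalg.norm(n,axis=1)[:,None]
            ss=np.arange(-r,r+.01,.25)
            v=np.array([map_coordinates(g,[a[:,1]+s*n[:,1],a[:,0]+s*n[:,0]],order=1) for s in ss]).T
            v=cv2.GaussianBlur(v,(5,1),0); d=v[:,:-2]-v[:,2:]; k=d.argmax(1); st=d.max(1)
            T.append((p,a+ss[k+1][:,None]*n,n,st>15))
        f=lambda q:np.concatenate([(((proj(p,pts(q,L))-m)*n).sum(1))[ok] for p,m,n,ok in T])
        s=least_squares(f,q,loss="soft_l1",f_scale=.5,x_scale=[.01,.01,.05]); q=s.x
    return q,np.median(abs(f(q))),len(f(q))
E
python3 - <<'E'
from fit import *
import pickle
P=[manip.camera(c) for c in("top","scene")]; pickle.dump(P,open("P.pkl","wb"))
for nm,q0,hx,hy,z in (("fix",[.527,.188,-.337],.06,.1,.018),("stand",[.537,-.19,-1.3],.035,.028,.052),("stand90",[.537,-.19,.27],.035,.028,.052)):
    for pp in (P[:1],P[1:],P):
        q,e,n=icp(pp,q0,hx,hy,z); print(nm,np.round(q,4),round(e,2),n)
E
```

```text
fix [ 0.5278  0.1858 -0.3161] 0.75 100
fix [ 0.5278  0.1864 -0.3083] 0.45 79
fix [ 0.5279  0.1862 -0.3111] 0.74 180
stand [ 0.5498 -0.1881 -1.27  ] 1.03 75
stand [ 0.5473 -0.1814 -1.3138] 0.26 69
stand [ 0.5487 -0.1852 -1.2651] 0.51 135
stand90 [ 0.5405 -0.1907  0.2971] 0.99 100
stand90 [ 0.5396 -0.1902  0.3797] 0.77 84
stand90 [ 0.5403 -0.1902  0.34  ] 0.99 183
```

```bash
python3 - <<'E'
from fit import *
import pickle
P=pickle.load(open("P.pkl","rb"))
def ov(p,q,hx,hy,z,u,v,a,b,k):
    g=p["color"][v:v+b,u:u+a,::-1].astype(float); g=np.clip((g-100)*255/155,0,255).astype(np.uint8) if k<8 else g.astype(np.uint8)
    im=cv2.resize(g,(a*k,b*k),interpolation=cv2.INTER_CUBIC)
    c=np.array([[-hx,-hy,z],[hx,-hy,z],[hx,hy,z],[-hx,hy,z]])
    pp=(proj(p,pts(q,c))-[u,v]+.5)*k
    cv2.polylines(im,[pp.astype(int)],True,(0,0,255),1); return im
F=[.5279,.1862,-.3111]; S=[.5403,-.1902,.32]
A=np.vstack([ov(P[0],F,.06,.1,.018,170,195,80,60,5),ov(P[1],F,.06,.1,.018,245,145,80,60,5)])
B=np.vstack([ov(P[0],S,.035,.028,.052,310,205,40,30,10),ov(P[1],S,.035,.028,.052,195,230,40,30,10)])
cv2.imwrite("pics/ov.png",np.hstack([A,B]))
E
```

```text
(no output)
```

View pics/ov.png

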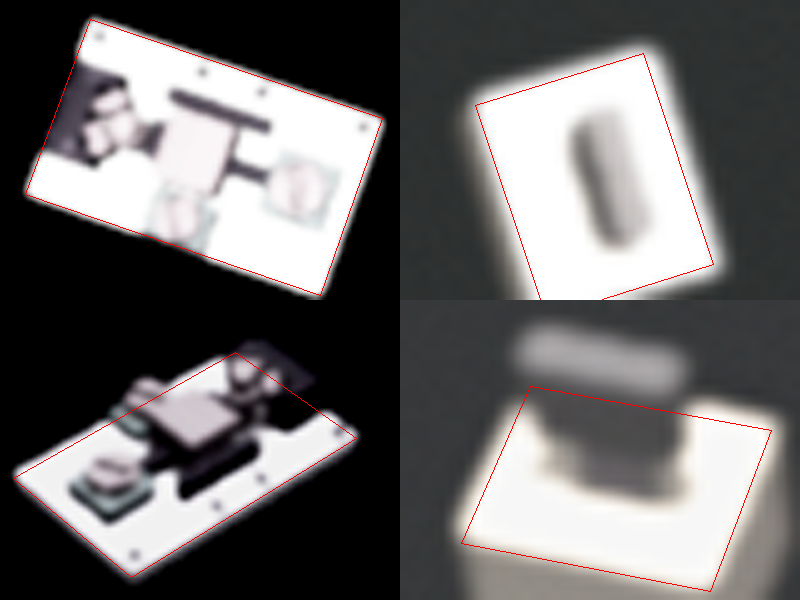

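```bash
cat > rect.py <<'E'
from fit import *
F=np.array([.5279,.1862,-.3130]); S=np.array([.5403,-.1902,.31])
def rect(p,q,x,y,z,half=.022,n=260,lo=2,hi=98):
    t=np.linspace(-half,half,n); X,Y=np.meshgrid(t,-t)  # image right=+x, up=+y of frame q
    L=np.c_[x+X.ravel(),y+Y.ravel(),np.full(X.size,z)]
    a=proj(p,pts(q,L)).reshape(n,n,2).astype(np.float32)
    g=cv2.remap(p["color"].astype(np.float32).mean(2),a[...,0],a[...,1],cv2.INTER_CUBIC)
    c=g[n//5:-n//5,n//5:-n//5]; l,h=np.percentile(c,[lo,hi]); g=np.clip((g-l)*255/(h-l),0,255).astype(np.uint8)
    cv2.line(g,(n//2-8,n//2),(n//2+8,n//2),0,1); cv2.line(g,(n//2,n//2-8),(n//2,n//2+8),0,1)
    return g
E
python3 - <<'E'
from rect import *
import pickle
P=pickle.load(open("P.pkl","rb"))
im=np.vstack([np.hstack([rect(p,F,0,-.066,.046),rect(p,F,-.0425,0,.042),rect(p,S,0,0,.104,.03)]) for p in P])
cv2.imwrite("pics/rect.png",im)
E
```

```text
(no output)
```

View pics/rect.png

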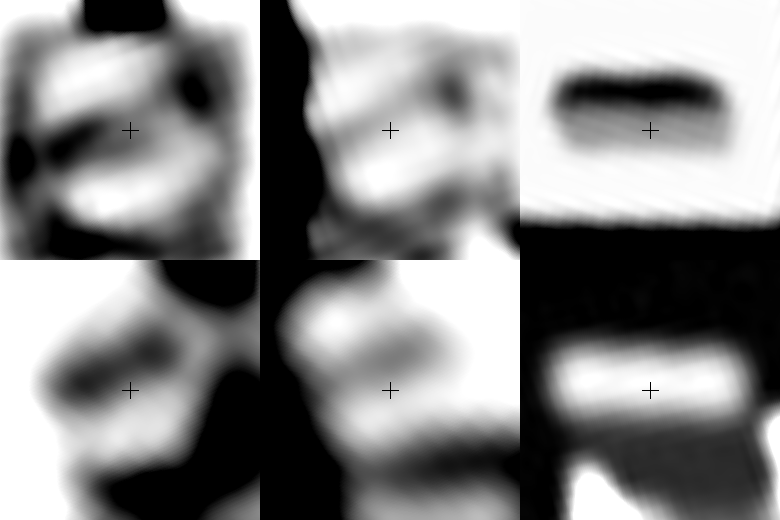

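```bash
cat > go.py <<'E'
from rect import *
def pose(o=None):
    o=o or manip.get_obs(); r=R.from_quat(o["ee_rot"]); m=r.as_matrix()
    return np.array(o["position"]),r,np.arctan2(m[1,0],m[0,0])
def row(x,y,z,psi):
    p,r,c=pose(); r2=R.from_matrix(np.array([[np.cos(psi),np.sin(psi),0],[np.sin(psi),-np.cos(psi),0],[0,0,-1]]))
    print("row",np.round(np.r_[(r.inv()*r2).as_rotvec(),r.inv().apply(np.array([x,y,z])-p)],4).tolist())
def fp(x,y): return pts(F,np.array([[x,y,0.]]))[0,:2]
E
python3 - <<'E'
from go import *
import pickle
P=pickle.load(open("P.pkl","rb"))
k=pts(S,np.array([[0,.0007,0.]]))[0]; print(k)
row(k[0],k[1],.34,.31)
# slot angle fits
for nm,x,y,z in (("drive",0,-.066,.046),("lock",-.0425,0,.042)):
  for ci,p in enumerate(P):
    t=np.linspace(-.011,.011,45); X,Y=np.meshgrid(t,t); m=(X**2+Y**2)<.011**2
    a=proj(p,pts(F,np.c_[x+X[m],y+Y[m],np.full(m.sum(),z)]))
    g=p["color"].astype(float).mean(2); v=map_coordinates(g,[a[:,1],a[:,0]],order=3)
    best=[]
    for th in np.arange(-.4,1.3,.02):
      for d in np.arange(-.005,.0051,.0005):
        u=-np.sin(th)*X[m]+np.cos(th)*Y[m]-d
        A=np.c_[np.ones(m.sum()),X[m],Y[m],np.exp(-u**2/2/.003**2)]
        c,*_=np.linalg.lstsq(A,v,rcond=None); 
        if c[3]<0: best.append((((A@c-v)**2).mean()**.5,th,d,c[3]))
    best.sort(); print(nm,ci,v.std().round(1),np.round(best[0],4))
E
```

```text
[ 0.54008646 -0.18953337  0.        ]
row [0.0001, 0.0, 0.1518, 0.3991, -0.2147, 0.0647]
drive 0 4.9 [ 2.47260e+00  4.20000e-01  1.00000e-03 -1.18477e+01]
drive 1 15.1 [ 4.06250e+00  4.20000e-01  4.00000e-03 -3.50879e+01]
lock 0 5.0 [ 2.60700e+00  5.00000e-01  2.50000e-03 -1.24171e+01]
lock 1 13.4 [ 8.23010e+00  4.40000e-01  5.00000e-03 -3.97337e+01]
```

move_arm(plan=[0,0,0.152,0.399,-0.215,0.065,0.0854,0,0,0.152,0.399,-0.215,0.065,0.0854,0,0,0.152,0.399,-0.215,0.065,0.0854,0,0,0.152,0.399,-0.215,0.065,0.0854,0,0,0.152,0.399,-0.215,0.065,0.0854,0,0,0.152,0.399,-0.215,0.065,0.0854,0,0,0.152,0.399,-0.215,0.065,0.0854,0,0,0.152,0.399,-0.215,0.065,0.0854,0,0,0.152,0.399,-0.215,0.065,0.0854,0,0,0.152,0.399,-0.215,0.065,0.0854], squeeze=40)

```text
clock: 2.45
position: [0.5393, -0.1907, 0.3399]
ee_rot: [0.988, 0.153, -0.0, 0.0]
ft_force: [-0.6, 0.8, -0.7]
grip_width: 1.0
grasp_force: 0.0
```

```bash
python3 - <<'E'
from go import *
print(pose()[0],pose()[2],manip.get_obs()["joint_pos"].round(2))
row(.5401,-.1895,.241,.31)
p=manip.camera("scene"); cv2.imwrite("pics/s1.png",cv2.resize(p["color"][190:290,150:290,::-1],(700,500),interpolation=cv2.INTER_CUBIC))
E
```

```text
[ 0.53932023 -0.19072694  0.33985393] 0.30804498090213334 [ 0.54  0.28 -0.33  1.68  0.1   1.2  -1.08]
row [0.0007, 0.0004, -0.002, 0.0012, -0.001, 0.0989]
```

View pics/s1.png

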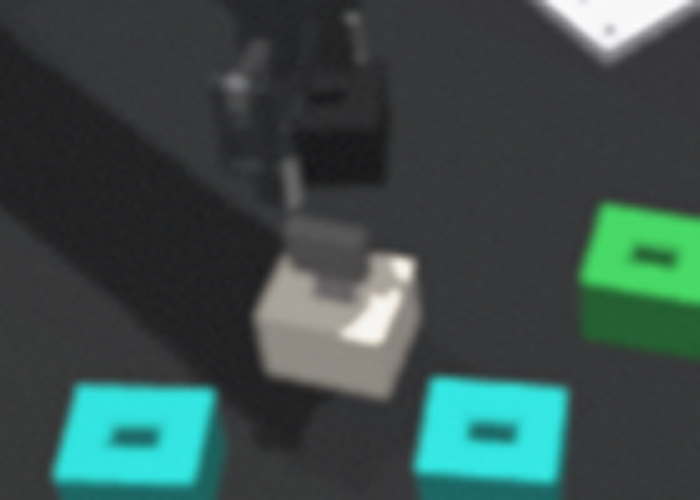

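move_arm(plan=[0,0,-0.002,0.001,-0.001,0.05,0.0854,0,0,-0.002,0.001,-0.001,0.098,0.0854,0,0,-0.002,0.001,-0.001,0.099,0.0854,0,0,-0.002,0.001,-0.001,0.099,0,0,0,-0.002,0.001,-0.001,0.099,0,0,0,-0.002,0.001,-0.001,0.099,0,0,0,-0.002,0.001,-0.001,0.099,0,0,0,-0.002,0.001,-0.001,0.099,0,0,0,-0.002,0.001,-0.001,0.099,0], squeeze=80)

```text
clock: 3.62
position: [0.541, -0.1883, 0.2416]
ee_rot: [0.988, 0.155, 0.001, 0.001]
ft_force: [-0.5, 0.1, 6.5]
grip_width: 0.153
grasp_force: 77.8
```

move_arm(plan=[0,0,0,0,0,-0.03,0,0,0,0,0,0,-0.07,0,0,0,0,0,0,-0.11,0,0,0,0,0,0,-0.11,0], squeeze=120)

```text
clock: 4.12
position: [0.5413, -0.188, 0.3538]
ee_rot: [0.988, 0.155, 0.002, 0.001]
ft_force: [-0.4, 0.2, -1.2]
grip_width: 0.148
grasp_force: 118.8
```

```bash
python3 - <<'E'
from go import *
o=manip.get_obs(); p,r,c=pose(o); print(p,c,o["ft_force"],o["grasp_force"])
for n in("scene","top"):
    im=manip.camera(n)
    if n=="scene": cv2.imwrite("pics/s2.png",cv2.resize(im["color"][150:270,150:290,::-1],(700,600),interpolation=cv2.INTER_CUBIC))
    for d in manip.tip_of(im,"key")[:2]: print(n,d["conf"],w(im,d["position"]),r.inv().apply(w(im,d["position"])-p))
x,y=fp(0,-.066);print(x,y); row(x,y,.34,3.2286)
E
```

```text
[ 0.54126122 -0.18795554  0.35381966] 0.31194070844206656 [-0.43740072  0.20122534 -1.22058338] 118.8119637966156
scene 0.7 [ 0.5382786  -0.18673793  0.12506102] [-0.00341342 -0.00277985  0.22873898]
0.5075776588330854 0.12340666874981447
row [-0.0031, -0.0018, -2.9167, 0.0646, -0.3063, 0.0095]
```

View pics/s2.png

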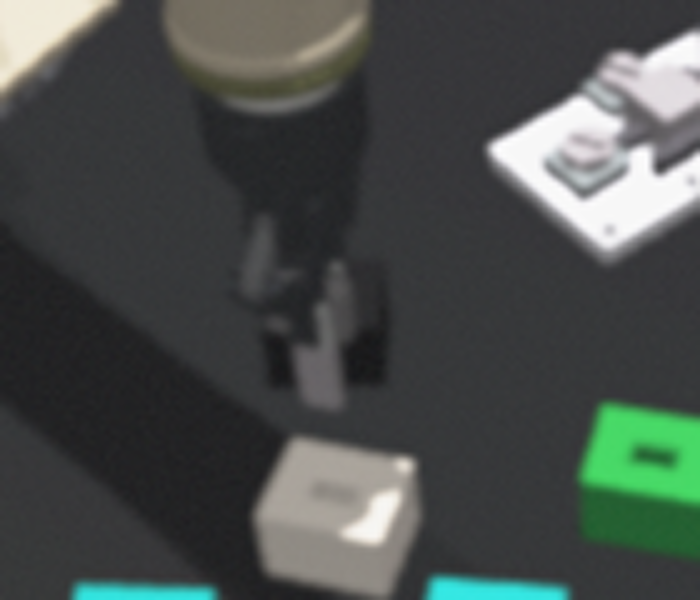

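move_arm(plan=[0,0,-1.46,0.032,-0.153,0.0,0,0,0,-1.46,0.032,-0.153,0.0,0,0,0,-1.46,0.032,-0.153,0.0,0,0,0,-1.46,0.032,-0.153,0.0,0,0,0,-1.46,0.032,-0.153,0.0,0,0,0,-1.46,0.032,-0.153,0.0,0,0,0,-1.46,0.032,-0.153,0.0,0,0,0,-1.46,0.032,-0.153,0.0,0])

```text
clock: 5.32
position: [0.5237, -0.0326, 0.3494]
ee_rot: [0.63, 0.776, -0.001, -0.001]
ft_force: [0.2, -0.8, -1.4]
grip_width: 0.149
grasp_force: 118.7
```

```bash
python3 - <<'E'
from go import *
o=manip.get_obs(); print(pose(o)[0],pose(o)[2],o["joint_pos"].round(2)); x,y=fp(0,-.066); row(x,y,.33,3.2286)
E
```

```text
[ 0.5237373  -0.03262474  0.3493837 ] 1.7773589604501072 [ 0.5   0.2  -0.58  1.77  0.12  1.21  0.09]
row [-0.001, -0.0022, -1.4512, 0.156, 0.0162, 0.0195]
```

move_arm(plan=[0,0,-1.451,0.156,0.016,0.019,0,0,0,-1.451,0.156,0.016,0.019,0,0,0,-1.451,0.156,0.016,0.019,0,0,0,-1.451,0.156,0.016,0.019,0,0,0,-1.451,0.156,0.016,0.019,0,0,0,-1.451,0.156,0.016,0.019,0,0,0,-1.451,0.156,0.016,0.019,0,0,0,-1.451,0.156,0.016,0.019,0,0,0,-1.451,0.156,0.016,0.019,0,0,0,-1.451,0.156,0.016,0.019,0,0,0,-1.451,0.156,0.016,0.019,0])

```text
clock: 6.7
position: [0.5085, 0.1235, 0.3315]
ee_rot: [-0.04, 0.999, -0.0, -0.0]
ft_force: [0.9, 0.5, -0.4]
grip_width: 0.152
grasp_force: 118.7
```

```bash
python3 - <<'E'
from go import *
o=manip.get_obs(); p,r,c=pose(o);print(p,c,o["joint_pos"].round(2)); x,y=fp(0,-.066); row(x,y,.30,3.2286)
im=manip.camera("scene"); 
for d in manip.tip_of(im,"key")[:2]: print(d["conf"],w(im,d["position"]),r.inv().apply(w(im,d["position"])-p))
tip=p+r.apply([0,0,.231]); m=r.as_matrix()
u0,v0,k=225,110,7
g=cv2.resize(im["color"][v0:v0+85,u0:u0+110,::-1],(770,595),interpolation=cv2.INTER_CUBIC)
def D(L,col):
    q=(proj(im,[p+r.apply(l) for l in L])-[u0,v0]+.5)*k; cv2.polylines(g,[q.astype(int)],True,col,1)
D([[-.01,0,.218],[.01,0,.218],[.01,0,.231],[-.01,0,.231]],(0,0,255))
D([[-.022,0,.137],[.022,0,.137],[.022,0,.173],[-.022,0,.173]],(0,255,0))
D([[-.01,0,.173],[.01,0,.173],[.01,0,.231],[-.01,0,.231]],(0,255,255))
th=.40
s=pts(F,np.array([[a*np.cos(th)-b*np.sin(th),-.066+a*np.sin(th)+b*np.cos(th),.046] for a,b in((-.012,-.0032),(.012,-.0032),(.012,.0032),(-.012,.0032))]))
cv2.polylines(g,[((proj(im,s)-[u0,v0]+.5)*k).astype(int)],True,(255,0,0),1)
cv2.imwrite("pics/s3.png",g)
E
```

```text
[0.5085341  0.12349963 0.33150675] -3.062098253365391 [ 0.44  0.27 -0.87  1.79  0.22  1.19  1.16]
row [-0.0001, -0.0003, -0.0075, 0.001, -0.0, 0.0315]
0.56 [0.50913058 0.12724392 0.10143133] [-0.00095252  0.00370487  0.23007487]
```

View pics/s3.png

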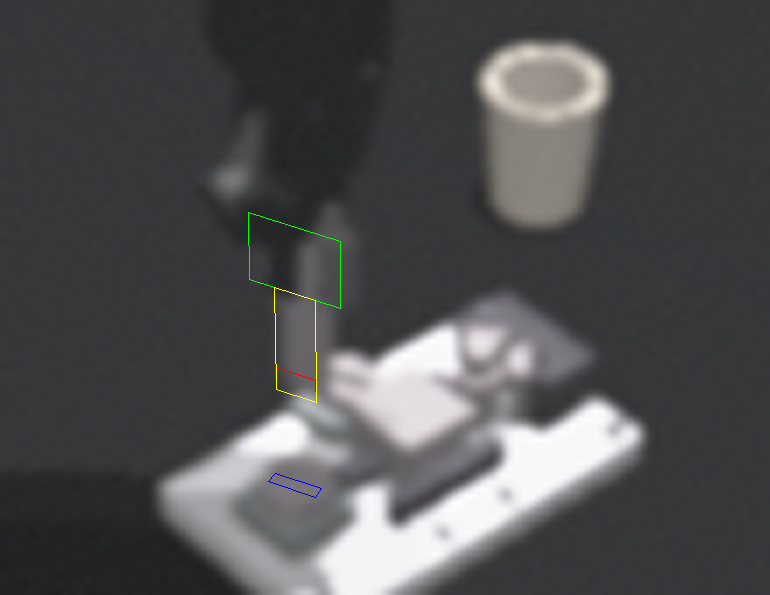

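```bash
python3 - <<'E'
from go import *
o=manip.get_obs(); p,r,c=pose(o)
im=manip.camera("scene"); g=im["color"].astype(float).mean(2)
for z in (.185,.195,.205,.213):
    a=proj(im,[p+r.apply([x,y,z]) for x in(-.01,.01) for y in(-.004,.004)])
    v=int(round(a[:,1].mean())); u=int(a[:,0].min())
    print(z,v,"pred",a[:,0].min().round(1),a[:,0].max().round(1),"prof",u-4,g[v,u-4:u+15].astype(int))
ex=proj(im,[p+r.apply([0,0,.2]),p+r.apply([.005,0,.2]),p+r.apply([0,.005,.2])]); print(ex-ex[0])
for l in("key","lock"):
    for d in manip.silhouettes(im,l)[:1]:
        q=np.argwhere(d["pixels"]); print(l,d["conf"],[(v,q[q[:,0]==v][:,1].min(),q[q[:,0]==v][:,1].max()) for v in range(q[:,0].min(),q[:,0].max()+1,2)])
E
```

```text
0.185 155 pred 263.2 270.2 prof 259 [ 54  55  57  55  56  64  82  96 101 102 101 100  93  82  66  58  55  56
  56]
0.195 157 pred 263.2 270.2 prof 259 [ 57  56  56  56  58  64  81  95 101 103 102 100  96  83  64  55  57  56
  55]
0.205 160 pred 263.3 270.2 prof 259 [ 56  57  56  56  55  63  80  96 102 102 101 101 104 116 133 137 129 107
  82]
0.213 162 pred 263.3 270.2 prof 259 [ 55  55  56  56  57  62  74  91 100 102 101 103 120 161 198 213 213 204
 194]
[[ 0.          0.        ]
 [-1.44739182 -0.47540081]
 [ 0.74279034 -0.93891194]]
key 0.57 [(142, np.int64(272), np.int64(274)), (144, np.int64(271), np.int64(276)), (146, np.int64(271), np.int64(276)), (148, np.int64(271), np.int64(276)), (150, np.int64(271), np.int64(276)), (152, np.int64(270), np.int64(275)), (154, np.int64(267), np.int64(273)), (156, np.int64(266), np.int64(272)), (158, np.int64(266), np.int64(272)), (160, np.int64(266), np.int64(272)), (162, np.int64(266), np.int64(272)), (164, np.int64(267), np.int64(272))]
lock 0.28 [(309, np.int64(135), np.int64(139)), (311, np.int64(132), np.int64(142)), (313, np.int64(131), np.int64(144)), (315, np.int64(131), np.int64(146)), (317, np.int64(130), np.int64(147)), (319, np.int64(130), np.int64(148)), (321, np.int64(130), np.int64(148)), (323, np.int64(131), np.int64(148)), (325, np.int64(132), np.int64(148)), (327, np.int64(133), np.int64(147)), (329, np.int64(134), np.int64(145)), (331, np.int64(137), np.int64(142))]
```

move_arm(plan=[0,0,-0.007,0.003,0,0.025,0,0,0,-0.007,0.003,0,0.047,0,0,0,-0.007,0.003,0,0.047,0,0,0,-0.007,0.003,0,0.047,0])

```text
clock: 7.45
position: [0.5059, 0.1235, 0.2856]
ee_rot: [-0.044, 0.999, 0.0, 0.0]
ft_force: [0.0, -0.0, -0.7]
grip_width: 0.149
grasp_force: 118.7
```

```bash
python3 - <<'E'
from go import *
o=manip.get_obs(); p,r,c=pose(o);print(p,c,o["ft_force"].round(1))
im=manip.camera("scene"); 
for d in manip.tip_of(im,"key")[:1]: print(d["conf"],w(im,d["position"]),r.inv().apply(w(im,d["position"])-p))
for d in manip.tip_of(im,"drive_slot")[:1]: print(d["conf"],w(im,d["position"]))
u0,v0,k=245,150,14
g=cv2.resize(np.clip(im["color"][v0:v0+42,u0:u0+55,::-1].astype(float)*1.3,0,255).astype(np.uint8),(770,588),interpolation=cv2.INTER_CUBIC)
# predicted key with 0 offset: blade bottom face and shank bottom
def D(P,col): cv2.polylines(g,[((proj(im,P)-[u0,v0]+.5)*k).astype(int)],True,col,1)
B=lambda z,h,t:[p+r.apply([x,y,z]) for x,y in((-h,-t),(h,-t),(h,t),(-h,t))]
D(B(.231,.008,.0014),(0,0,255)); D(B(.218,.01,.004),(0,255,255)); D(B(.19,.01,.004),(0,255,255))
a=np.linspace(0,2*np.pi,60); D(pts(F,np.c_[.0175*np.cos(a),-.066+.0175*np.sin(a),0*a+.046]),(255,0,0))
g0=im["color"].astype(float).mean(2)
print(g0[160:178,262:284].astype(int))
cv2.imwrite("pics/s4.png",g)
E
```

```text
[0.50590394 0.1234647  0.28556998] -3.0533173657430606 [ 0.  -0.  -0.7]
0.53 [0.50745531 0.12214386 0.05108092] [-0.00120922 -0.0015002   0.23448999]
0.52 [0.50814038 0.12023561 0.05085897]
[[ 55  47  40  40  55  80  93  90  79  74  75  73  82  92  93  80  74 107
  160 213 240 248]
 [ 51  45  39  41  57  83  97  93  78  75  75  78 102 135 149 137 136 183
  234 247 248 247]
 [ 49  44  42  41  57  82 100  95  80  75  73  80 113 162 191 193 202 232
  246 247 244 242]
 [ 52  50  49  52  61  86  99  95  82  75  78  86 115 158 192 210 223 237
  242 240 235 231]
 [ 54  58  63  69  77  93 100  95  89  92 105 124 144 160 175 193 216 229
  231 229 227 225]
 [ 56  61  70  82  91  99 102  99  99 111 136 165 186 191 191 200 217 224
  225 225 224 224]
 [ 57  60  71  87  97 101 102 100 102 115 138 165 186 199 209 214 218 222
  224 225 224 224]
 [ 55  59  71  86  99 101 101 102 102 113 127 138 153 174 196 209 213 217
  222 224 226 225]
 [ 55  60  75  90  98 101 102 101 105 117 127 125 124 140 167 191 204 213
  220 223 226 225]
 [ 67  90 110 113 107 101 101 100 108 128 142 138 122 115 134 162 190 212
  220 224 225 225]
 [119 159 176 158 121 102 102 101 107 122 135 132 115 104 107 133 164 196
  216 221 223 224]
 [202 230 230 191 132 104 102 102 103 108 114 111 104  97  98 107 129 158
  184 204 216 220]
 [238 246 242 203 134 103 101 101 100 104 108 108 104  99  98  98 103 119
  142 170 193 204]
 [233 240 236 195 131 104 101 101 104 119 133 133 122 107  99  96  96 100
  111 132 158 170]
 [214 219 213 171 124 104 101 101 114 141 162 157 137 114 105 100  99  99
   98 107 121 130]
 [197 187 168 142 116 103 102 103 116 142 159 151 130 115 107 106 103  98
   96  96 102 104]
 [181 157 135 121 113 109 108 106 112 124 130 123 114 110 106 101  95  91
   92  96  98  99]
 [162 135 120 115 114 114 114 113 112 113 109  99 100  99  95  87  84  89
   95  98  99  99]]
```

View pics/s4.png

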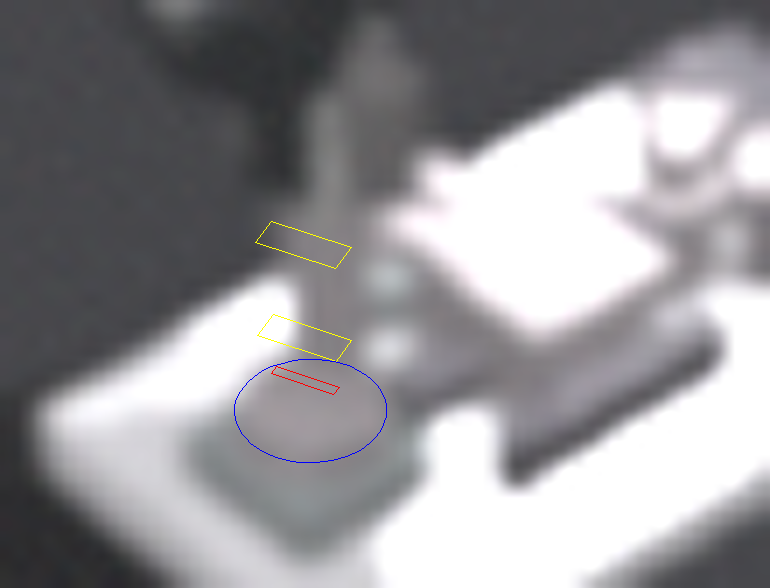

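```bash
python3 - <<'E'
from go import *
im=manip.camera("scene")
def edge(p,psi):
    r=R.from_matrix(np.array([[np.cos(psi),np.sin(psi),0],[np.sin(psi),-np.cos(psi),0],[0,0,-1]]))
    for z in(.195,.21):
        a=proj(im,[p+r.apply([x,y,z]) for x in(-.01,.01) for y in(-.004,.004)]); e=proj(im,[p+r.apply(l) for l in([0,0,z],[.001,0,z],[0,.001,z])])
        print("pred",a[:,0].min().round(2),a[:,0].max().round(2),"v",e[0,1].round(1),"per mm",(e[1:]-e[0]).round(2).tolist())
    b=proj(im,[p+r.apply([x,y,.231]) for x in(-.008,.008) for y in(-.0014,.0014)]);print("bottom",b.round(1).tolist())
edge(np.array([.5413,-.188,.3538]),.312)
s=cv2.imread("pics/s2.png").mean(2); s=cv2.resize(s,(140,120),interpolation=cv2.INTER_AREA)
for v in (220,224,228,230,231,232,233,234): print(v,203,s[v-150,53:75].astype(int))
edge(np.array([.5085,.1235,.3315]),-3.062)
E
```

```text
pred 208.84 217.35 v 222.0 per mm [[0.37, 0.07], [-0.13, 0.29]]
pred 209.49 217.91 v 225.9 per mm [[0.37, 0.07], [-0.13, 0.29]]
bottom [[211.8, 230.2], [211.4, 231.0], [217.6, 231.3], [217.3, 232.1]]
220 203 [ 35  29  26  28  38  59  80  91  93  91  94  99 101  92  74  49  32  27
  26  26  27  27]
224 203 [ 42  30  26  26  29  47  74  94 101 101 100 101 100  96  82  60  36  27
  25  25  27  26]
228 203 [ 54  52  51  51  50  53  64  83  96 102 102 102 102 100  93  78  62  55
  52  54  53  53]
230 203 [57 56 56 56 55 55 60 68 81 89 94 95 97 97 92 79 65 56 55 56 55 56]
231 203 [56 55 56 55 56 55 56 61 67 73 77 80 84 86 82 73 63 56 56 56 56 55]
232 203 [55 55 56 55 56 56 55 57 59 60 61 64 67 69 68 62 58 56 56 55 56 55]
233 203 [51 55 55 56 55 55 55 55 56 55 56 57 57 57 58 56 56 56 57 56 56 55]
234 203 [45 50 52 55 55 54 54 55 56 54 55 55 55 56 55 56 55 55 56 56 55 55]
pred 263.2 270.21 v 157.1 per mm [[-0.29, -0.1], [0.15, -0.19]]
pred 263.28 270.22 v 160.9 per mm [[-0.29, -0.1], [0.15, -0.19]]
bottom [[268.9, 167.1], [269.3, 166.6], [264.3, 165.6], [264.7, 165.0]]
```

move_arm(plan=[0,0,0,0.0028,-0.0015,0.002,0,0,0,0,0.0028,-0.0015,0.007,0,0,0,0,0.0028,-0.0015,0.0095,0,0,0,0,0.0028,-0.0015,0.0105,0,0,0,0,0.0028,-0.0015,0.0105,0])

```text
clock: 8.28
position: [0.503, 0.1215, 0.2741]
ee_rot: [-0.044, 0.999, 0.0, -0.0]
ft_force: [0.3, -0.1, -1.2]
grip_width: 0.151
grasp_force: 118.7
```

move_arm(plan=[0,0,0,0,0,0.0015,0,0,0,0,0,0,0.003,0,0,0,0,0,0,0.003,0])

```text
clock: 8.65
position: [0.5029, 0.1215, 0.2711]
ee_rot: [-0.044, 0.999, -0.0, -0.0]
ft_force: [-0.4, 0.1, -1.0]
grip_width: 0.147
grasp_force: 118.7
```

move_arm(plan=[0,0,0,0,0,0.0015,0,0,0,0,0,0,0.0015,0,0,0,0,0,0,0.0015,0])

```text
clock: 9.02
position: [0.503, 0.1215, 0.2698]
ee_rot: [-0.044, 0.999, -0.0, 0.0]
ft_force: [0.5, -0.7, 0.9]
grip_width: 0.149
grasp_force: 119.4
```

move_arm(plan=[0,0,0.1,0,0,0,0,0,0,0.2,0,0,0,0,0,0,0.3,0,0,0,0,0,0,0.3,0,0,0,0])

```text
clock: 9.52
position: [0.5029, 0.1222, 0.2698]
ee_rot: [0.105, 0.994, 0.001, 0.0]
ft_force: [0.7, 3.3, -1.2]
grip_width: 0.146
grasp_force: 118.5
```

```bash
python3 - <<'E'
from go import *
o=manip.get_obs(); print(pose(o)[0],pose(o)[2],o["ft_force"].round(2),o["torque"].round(3),o["joint_pos"].round(2))
E
```

```text
[0.50291396 0.12224483 0.26982779] 2.931390914814164 [ 0.71  3.34 -1.2 ] [ 1.091 -0.082  0.063] [ 0.37  0.32 -0.79  1.87  0.26  1.06  0.83]
```

move_arm(plan=[0,0,0.0,0,0.001,0,0,0,0,0.1,0,0.001,0,0,0,0,0.2,0,0.001,0,0,0,0,0.2,0,0.001,0,0])

```text
clock: 10.02
position: [0.5031, 0.1229, 0.2698]
ee_rot: [0.203, 0.979, 0.0, 0.0]
ft_force: [-0.6, 3.5, 0.7]
grip_width: 0.153
grasp_force: 118.8
```

```bash
cat > st.py <<'E'
from go import *
o=manip.get_obs(); p,r,c=pose(o); t=o["torque"]; f=o["ft_force"]
print("pos",p.round(4),"psi",round(c,3),"f",f.round(2),"t",t.round(3),"tz@key",round(t[2],3),"j",o["joint_pos"].round(2),o["clock"])
E
python3 st.py
```

```text
pos [0.5031 0.1229 0.2698] psi 2.732 f [-0.61  3.46  0.7 ] t [1.094 0.151 0.098] tz@key 0.098 j [ 0.34  0.31 -0.76  1.87  0.25  1.06  0.64] 10.025
```

move_arm(plan=[0,0,0.1,0,0.0005,0,0,0,0,0.2,0,0.0005,0,0,0,0,0.2,0,0.0005,0,0])

```text
clock: 10.4
position: [0.5033, 0.1233, 0.2698]
ee_rot: [0.299, 0.954, 0.0, -0.0]
ft_force: [-1.1, 4.4, 2.3]
grip_width: 0.146
grasp_force: 119.0
```

```bash
python3 st.py; python3 - <<'E'
from go import *
import pickle
P0=pickle.load(open("P.pkl","rb"))[1]
im=manip.camera("scene"); pickle.dump(im,open("P1.pkl","wb"))
# jaw shift along fixture y, measured by optical flow on the jaw top in the rectified view
a=rect(P0,F,0,0,.052,.035,210,0,100); b=rect(im,F,0,0,.052,.035,210,0,100)
for q in (P0,im):
  t=np.linspace(-.045,.06,106); L=np.c_[0*t+.012,t,0*t+.052]; uv=proj(q,pts(F,L)); print(map_coordinates(q["color"].astype(float).mean(2),[uv[:,1],uv[:,0]],order=1)[::3].astype(int))
E
```

```text
pos [0.5033 0.1233 0.2698] psi 2.534 f [-1.07  4.44  2.27] t [1.197 0.248 0.103] tz@key 0.103 j [ 0.32  0.31 -0.73  1.87  0.23  1.05  0.45] 10.4
[143 136 127 119 116 108 102 100 108 132 170 204 218 223 224 224 226 225
 224 224 224 225 220 208 182 151 126 124 130 136 142 147 146 146 152 173]
[ 95  94  91  84  81  84  88  92  95  99 110 135 168 198 215 221 224 225
 225 225 224 225 224 221 206 178 146 132 131 136 142 147 146 146 153 173]
```

move_arm(plan=[0,0,0.0,-0.0003,0.0008,0,0,0,0,0.1,-0.0003,0.0008,0,0,0,0,0.2,-0.0003,0.0008,0,0,0,0,0.2,-0.0003,0.0008,0,0])

```text
clock: 10.95
position: [0.5039, 0.1237, 0.2698]
ee_rot: [0.394, 0.919, -0.0, -0.0]
ft_force: [-3.2, 5.3, 3.6]
grip_width: 0.148
grasp_force: 119.4
```

```bash
cat > st.py <<'E'
from go import *
import pickle
P0=pickle.load(open("P.pkl","rb"))[1]
O=[];im=None
for i in range(5):
    im=manip.camera("scene"); O.append(manip.get_obs())
o=O[-1]; p,r,c=pose(o); T=np.array([x["torque"] for x in O]); f=np.mean([x["ft_force"] for x in O],0)
print("pos",p.round(4),"psi",round(c,3),"f",f.round(2),"t",T.mean(0).round(3),"tz sd",T[:,2].std().round(3),"j",o["joint_pos"].round(2),o["clock"])
def prof(q,x,z,a,b):
    t=np.arange(a,b,.0005); uv=proj(q,pts(F,np.c_[0*t+x,t,0*t+z])); return t,map_coordinates(q["color"].astype(float).mean(2),[uv[:,1],uv[:,0]],order=1)
S_=[]
for x in(.004,.008,.012,.016):
    t,a=prof(P0,x,.052,.018,.040); m=160
    cr=[]
    for q in(P0,im):
        t,v=prof(q,x,.052,.018,.042); k=np.argmax(v<170); cr.append(t[k-1]+.0005*(v[k-1]-170)/(v[k-1]-v[k]))
    S_.append(round((cr[1]-cr[0])*1000,2))
print("jaw shift mm",S_)
E
python3 st.py
```

```text
pos [0.5039 0.1237 0.2698] psi 2.332 f [-3.48  4.71  3.1 ] t [1.236 0.87  0.132] tz sd 0.017 j [ 0.29  0.3  -0.7   1.87  0.22  1.05  0.26] 11.2
jaw shift mm [np.float64(4.36), np.float64(4.52), np.float64(3.73), np.float64(3.73)]
```

move_arm(plan=[0,0,0.0,0.0012,0,0,0,0,0,0.1,0.0012,0,0,0,0,0,0.1,0.0012,0,0,0])

```text
clock: 11.58
position: [0.5035, 0.1241, 0.2698]
ee_rot: [0.44, 0.898, 0.0, 0.0]
ft_force: [1.0, 2.8, 0.8]
grip_width: 0.148
grasp_force: 118.9
```

```bash
python3 st.py
```

```text
pos [0.5034 0.1241 0.2698] psi 2.231 f [0.69 2.46 0.9 ] t [ 0.756 -0.192  0.141] tz sd 0.017 j [ 0.27  0.3  -0.68  1.87  0.21  1.05  0.16] 11.825
jaw shift mm [np.float64(4.83), np.float64(5.49), np.float64(4.42), np.float64(3.75)]
```

move_arm(plan=[0,0,0.1,0.0,0.0004,0,0,0,0,0.1,0.0,0.0004,0,0])

```text
clock: 12.08
position: [0.5037, 0.1244, 0.2698]
ee_rot: [0.484, 0.875, -0.0, 0.0]
ft_force: [-0.1, 2.1, 1.7]
grip_width: 0.146
grasp_force: 119.0
```

```bash
python3 st.py
```

```text
pos [0.5036 0.1244 0.2698] psi 2.131 f [1.04 1.88 2.18] t [ 0.489 -0.151  0.132] tz sd 0.033 j [ 0.26  0.29 -0.67  1.87  0.21  1.05  0.07] 12.325
jaw shift mm [np.float64(6.37), np.float64(6.29), np.float64(5.17), np.float64(4.53)]
```

move_arm(plan=[0,0,0.1,0.0,0.0004,0,0,0,0,0.1,0.0,0.0004,0,0])

```text
clock: 12.58
position: [0.5039, 0.1246, 0.2698]
ee_rot: [0.527, 0.85, -0.0, 0.0]
ft_force: [0.3, 1.3, 2.5]
grip_width: 0.144
grasp_force: 119.3
```

```bash
python3 st.py
```

```text
pos [0.5039 0.1246 0.2697] psi 2.031 f [-0.16  1.06  3.62] t [0.276 0.088 0.115] tz sd 0.028 j [ 0.25  0.29 -0.65  1.87  0.2   1.05 -0.03] 12.825
jaw shift mm [np.float64(6.05), np.float64(6.03), np.float64(4.93), np.float64(4.45)]
```

move_arm(plan=[0,0,0.1,0.0,0.0002,0,0,0,0,0.1,0.0,0.0002,0,0])

```text
clock: 13.08
position: [0.5041, 0.1248, 0.2698]
ee_rot: [0.569, 0.822, -0.0, 0.0]
ft_force: [0.0, 1.1, 4.6]
grip_width: 0.145
grasp_force: 119.4
```

```bash
python3 st.py
```

```text
pos [0.5041 0.1248 0.2697] psi 1.931 f [-0.64  0.92  4.08] t [0.207 0.11  0.153] tz sd 0.019 j [ 0.23  0.29 -0.64  1.87  0.2   1.05 -0.12] 13.325
jaw shift mm [np.float64(6.44), np.float64(6.55), np.float64(5.99), np.float64(5.58)]
```

move_arm(plan=[0,0,0.1,0.0,0.0002,0,0,0,0,0.1,0.0,0.0002,0,0])

```text
clock: 13.58
position: [0.5043, 0.1249, 0.2697]
ee_rot: [0.609, 0.793, -0.0, 0.0]
ft_force: [-0.6, 1.1, 5.0]
grip_width: 0.147
grasp_force: 119.5
```

```bash
python3 st.py
```

```text
pos [0.5043 0.1249 0.2698] psi 1.831 f [-0.93  0.41  4.68] t [0.241 0.12  0.166] tz sd 0.03 j [ 0.22  0.29 -0.62  1.87  0.19  1.05 -0.22] 13.825
jaw shift mm [np.float64(7.22), np.float64(7.23), np.float64(6.49), np.float64(6.1)]
```

```bash
sed -i 's/range(5)/range(12)/' st.py; cat >> st.py <<'E'
try: n=len(pickle.load(open("hist.pkl","rb")))
except: pickle.dump([],open("hist.pkl","wb"))
h=pickle.load(open("hist.pkl","rb")); 
P1=pickle.load(open("P1.pkl","rb"))
def patch(q,x0,y0,z,hx,hy):
    X,Y=np.meshgrid(np.arange(-hx,hx,.00025),np.arange(-hy,hy,.00025)); uv=proj(q,pts(F,np.c_[x0+X.ravel(),y0+Y.ravel(),np.full(X.size,z)])).reshape(*X.shape,2).astype(np.float32)
    return cv2.remap(q["color"].astype(np.float32).mean(2),uv[...,0],uv[...,1],cv2.INTER_CUBIC)
for nm,ref in [("P0",P0),("P1",P1)]+[("prev",x) for x in h[-1:]]:
    out=[]
    for (y0,z,hx,hy) in ((.047,.062,.007,.007),(.015,.052,.018,.012)):
        tm=patch(ref,.002 if z>.06 else .008,y0,z,hx,hy); se=patch(im,.002 if z>.06 else .008,y0+.003,z,hx+.002,hy+.008)
        r_=cv2.matchTemplate(se,tm,cv2.TM_CCOEFF_NORMED); _,v,_,l=cv2.minMaxLoc(r_)
        out.append((round(l[1]*.25-5,2),round(l[0]*.25-2,2),round(v,2)))
    print(nm,"piece dy,dx",out[0],"jaw",out[1])
h.append(im); pickle.dump(h[-3:],open("hist.pkl","wb"))
E
python3 st.py
```

```text
pos [0.5043 0.1249 0.2697] psi 1.83 f [-0.33  0.73  4.48] t [0.263 0.091 0.173] tz sd 0.027 j [ 0.22  0.29 -0.62  1.87  0.19  1.05 -0.22] 14.425
jaw shift mm [np.float64(7.15), np.float64(7.13), np.float64(6.44), np.float64(6.12)]
P0 piece dy,dx (2.5, -0.25, 0.98) jaw (6.25, 0.0, 1.0)
P1 piece dy,dx (2.5, -0.25, 0.98) jaw (4.0, 0.25, 1.0)
```

move_arm(plan=[0,0,0.1,0.0,0.0002,0,0,0,0,0.1,0.0,0.0002,0,0])

```text
clock: 14.68
position: [0.5045, 0.125, 0.2697]
ee_rot: [0.649, 0.761, 0.0, 0.0]
ft_force: [-0.2, 2.0, 4.3]
grip_width: 0.15
grasp_force: 119.5
```

```bash
python3 st.py
```

```text
pos [0.5045 0.125  0.2697] psi 1.73 f [-0.26  1.22  4.73] t [0.334 0.024 0.186] tz sd 0.033 j [ 0.21  0.28 -0.61  1.87  0.19  1.05 -0.32] 15.275
jaw shift mm [np.float64(7.65), np.float64(7.81), np.float64(7.14), np.float64(6.32)]
P0 piece dy,dx (2.5, -0.5, 0.98) jaw (6.75, 0.0, 1.0)
P1 piece dy,dx (2.75, -0.5, 0.98) jaw (4.25, 0.25, 1.0)
prev piece dy,dx (0.25, -0.25, 1.0) jaw (0.0, 0.0, 1.0)
```

move_arm(plan=[0,0,0.08,0.0,0.0002,0,0,0,0,0.16,0.0,0.0002,0,0,0,0,0.16,0.0,0.0002,0,0])

```text
clock: 15.65
position: [0.5047, 0.1251, 0.2697]
ee_rot: [0.707, 0.707, 0.0, 0.0]
ft_force: [1.1, 1.1, 3.7]
grip_width: 0.146
grasp_force: 119.4
```

```bash
python3 st.py
```

```text
pos [0.5047 0.125  0.2697] psi 1.57 f [1.37 1.91 3.21] t [ 0.55  -0.391  0.242] tz sd 0.027 j [ 0.19  0.28 -0.59  1.87  0.18  1.04 -0.47] 16.25
jaw shift mm [np.float64(8.62), np.float64(8.48), np.float64(7.52), np.float64(6.66)]
P0 piece dy,dx (2.5, -0.5, 0.98) jaw (7.25, 0.0, 0.99)
P1 piece dy,dx (2.75, -0.5, 0.98) jaw (4.75, 0.0, 1.0)
prev piece dy,dx (0.0, 0.0, 1.0) jaw (0.0, 0.0, 1.0)
```

move_arm(plan=[0,0,-0.07,0,0,0,0,0,0,-0.07,0,0,-0.005,0,0,0,-0.07,0,0,-0.02,0,0,0,-0.07,0,0,-0.055,0,0,0,-0.07,0,0,-0.055,0])

```text
clock: 16.88
position: [0.5051, 0.1252, 0.3277]
ee_rot: [0.683, 0.731, 0.001, 0.001]
ft_force: [0.2, 0.2, -1.5]
grip_width: 0.146
grasp_force: 119.0
```

```bash
python3 st.py; python3 -c "
from go import *
row(.4827,.1992,.32,3.30)"
```

```text
pos [0.5046 0.125  0.3245] psi 1.64 f [ 0.21 -0.39 -1.32] t [ 0.007 -0.004  0.007] tz sd 0.03 j [ 0.22  0.22 -0.61  1.81  0.14  1.15 -0.37] 17.475
jaw shift mm [np.float64(8.57), np.float64(8.52), np.float64(7.48), np.float64(6.64)]
P0 piece dy,dx (2.5, -0.5, 0.98) jaw (7.25, 0.0, 1.0)
P1 piece dy,dx (2.75, -0.5, 0.98) jaw (4.75, 0.0, 1.0)
prev piece dy,dx (0.0, 0.0, 1.0) jaw (0.0, 0.0, 1.0)
row [-0.0003, -0.0003, -1.6602, 0.0756, -0.0168, 0.0045]
```

move_arm(plan=[0,0,-1.66,0.0756,-0.0168,0.0045,0,0,0,-1.66,0.0756,-0.0168,0.0045,0,0,0,-1.66,0.0756,-0.0168,0.0045,0,0,0,-1.66,0.0756,-0.0168,0.0045,0,0,0,-1.66,0.0756,-0.0168,0.0045,0,0,0,-1.66,0.0756,-0.0168,0.0045,0,0,0,-1.66,0.0756,-0.0168,0.0045,0,0,0,-1.66,0.0756,-0.0168,0.0045,0,0,0,-1.66,0.0756,-0.0168,0.0045,0,0,0,-1.66,0.0756,-0.0168,0.0045,0,0,0,-1.66,0.0756,-0.0168,0.0045,0,0,0,-1.66,0.0756,-0.0168,0.0045,0])

```text
clock: 18.98
position: [0.4827, 0.1992, 0.3202]
ee_rot: [-0.078, 0.997, -0.0, 0.0]
ft_force: [-0.0, 0.4, -0.7]
grip_width: 0.148
grasp_force: 118.7
```

```bash
python3 - <<'E'
from go import *
o=manip.get_obs(); p,r,c=pose(o);print(p,c,o["joint_pos"].round(2)); row(.4827,.1992,.28,3.30)
im=manip.camera("scene"); g=im["color"].astype(float).mean(2)
for z in(.195,.21):
    a=proj(im,[p+r.apply([x,y,z]) for x in(-.01,.01) for y in(-.004,.004)]); v=int(round(a[:,1].mean())); u=int(a[:,0].min())
    print("pred",a[:,0].min().round(2),a[:,0].max().round(2),u-4,g[v,u-4:u+15].astype(int))
E
```

```text
[0.48267175 0.19924484 0.32019078] -2.985450656129406 [ 0.29  0.29 -0.88  1.8   0.24  1.16  1.07]
row [-0.0002, 0.0001, -0.0023, -0.0, -0.0, 0.0402]
pred 268.98 275.68 264 [ 55  56  55  55  55  58  67  84  97 100 102 100  98  88  73  60  57  57
  56]
pred 269.0 275.65 264 [ 55  56  56  56  57  56  66  83  97 101 102 102  98  87  69  59  55  57
  58]
```

move_arm(plan=[0,0,0,0,0,0.03,0,0,0,0,0,0,0.043,0,0,0,0,0,0,0.047,0,0,0,0,0,0,0.049,0,0,0,0,0,0,0.049,0])

```text
clock: 19.65
position: [0.4829, 0.1992, 0.2717]
ee_rot: [-0.079, 0.997, -0.0, 0.0]
ft_force: [-0.2, -0.2, -1.1]
grip_width: 0.145
grasp_force: 118.9
```

Tip is about 2 mm below the head top without force; going on down.

move_arm(plan=[0,0,0,0,0,0.0015,0,0,0,0,0,0,0.003,0,0,0,0,0,0,0.003,0])

```text
clock: 20.02
position: [0.483, 0.1988, 0.2683]
ee_rot: [-0.079, 0.997, -0.0, 0.0]
ft_force: [0.6, -2.9, -0.7]
grip_width: 0.145
grasp_force: 119.0
```

move_arm(plan=[0,0,0,0,-0.0006,0,0,0,0,0,0,-0.0008,0.0015,0,0,0,0,0,-0.0008,0.0022,0,0,0,0,0,-0.0008,0.0022,0])

```text
clock: 20.52
position: [0.4827, 0.1985, 0.2659]
ee_rot: [-0.079, 0.997, -0.0, -0.0]
ft_force: [0.2, -1.8, -1.2]
grip_width: 0.146
grasp_force: 118.9
```

```bash
python3 st.py | head -1
```

```text
pos [0.4828 0.1985 0.266 ] psi -2.983 f [-0.08 -1.43 -1.59] t [-0.379  0.057 -0.022] tz sd 0.026 j [ 0.26  0.36 -0.85  1.86  0.3   1.07  1.02] 21.125
```

move_arm(plan=[0,0,0.12,0,0,0,0,0,0,0.25,-0.0001,0.0003,0,0,0,0,0.37,-0.0001,0.0006,0,0,0,0,0.5,-0.0002,0.0009,0,0,0,0,0.5,-0.0002,0.0009,0,0])

```text
clock: 21.75
position: [0.4827, 0.1994, 0.266]
ee_rot: [0.17, 0.986, -0.0, -0.0]
ft_force: [-0.8, -0.6, -0.7]
grip_width: 0.15
grasp_force: 118.9
```

```bash
python3 st.py | head -1
```

```text
pos [0.4828 0.1993 0.266 ] psi 2.8 f [-1.76 -2.05 -0.09] t [-0.531  0.497  0.076] tz sd 0.033 j [ 0.19  0.33 -0.77  1.86  0.26  1.06  0.55] 22.35
```

move_arm(plan=[0,0,0.12,0,-0.0002,0,0,0,0,0.25,0,0.0001,0,0,0,0,0.37,-0.0001,0.0003,0,0,0,0,0.5,-0.0002,0.0006,0,0,0,0,0.6,-0.0002,0.0008,0,0,0,0,0.6,-0.0002,0.0008,0,0])

```text
clock: 23.1
position: [0.4833, 0.2006, 0.2661]
ee_rot: [0.453, 0.891, 0.0, 0.0]
ft_force: [-1.2, 1.1, -2.4]
grip_width: 0.15
grasp_force: 118.6
```

```bash
python3 st.py | head -1
```

```text
pos [0.4834 0.2003 0.2661] psi 2.2 f [-0.36  2.82 -2.54] t [0.803 0.115 0.072] tz sd 0.026 j [ 0.11  0.31 -0.67  1.86  0.22  1.05 -0.02] 23.7
```

move_arm(plan=[0,0,0.12,0,0.0003,0,0,0,0,0.2,0,0.0005,0,0,0,0,0.2,0,0.0005,0,0])

```text
clock: 24.08
position: [0.4837, 0.2007, 0.2661]
ee_rot: [0.54, 0.842, 0.0, 0.0]
ft_force: [-0.9, 5.6, -3.1]
grip_width: 0.147
grasp_force: 118.4
```

```bash
python3 st.py | head -1
```

```text
pos [0.4838 0.2006 0.2661] psi 2.002 f [ 0.    4.95 -2.66] t [ 1.446 -0.005  0.082] tz sd 0.037 j [ 0.08  0.3  -0.64  1.86  0.21  1.04 -0.21] 24.675
```

move_arm(plan=[0,0,0.1,0,0.0002,0,0,0,0,0.15,0,0.0003,0,0,0,0,0.15,0,0.0003,0,0])

```text
clock: 25.05
position: [0.484, 0.2008, 0.2661]
ee_rot: [0.601, 0.799, 0.0, 0.0]
ft_force: [0.6, 6.1, -3.3]
grip_width: 0.145
grasp_force: 118.4
```

```bash
python3 st.py | head -1
```

```text
pos [0.4841 0.2008 0.2661] psi 1.852 f [ 0.49  5.83 -3.06] t [ 1.552 -0.119  0.088] tz sd 0.028 j [ 0.06  0.3  -0.62  1.86  0.2   1.04 -0.35] 25.65
```

move_arm(plan=[0,0,0.0,0.001,0,0,0,0,0,0.1,0.001,0.0002,0,0,0,0,0.15,0.001,0.0003,0,0,0,0,0.15,0.001,0.0003,0,0])

```text
clock: 26.15
position: [0.4843, 0.2014, 0.2661]
ee_rot: [0.66, 0.752, 0.0, 0.0]
ft_force: [2.1, 3.6, -3.7]
grip_width: 0.149
grasp_force: 118.4
```

```bash
python3 st.py | head -1
```

```text
pos [0.4842 0.2014 0.2661] psi 1.7 f [ 3.15  3.31 -3.  ] t [ 0.898 -0.847  0.098] tz sd 0.031 j [ 0.04  0.3  -0.59  1.86  0.19  1.04 -0.5 ] 26.75
```

move_arm(plan=[0,0,0.1,0,0.0002,0,0,0,0,0.1,0,0.0002,0,0])

```text
clock: 27.0
position: [0.4844, 0.2015, 0.2661]
ee_rot: [0.697, 0.717, 0.0, 0.0]
ft_force: [3.6, 3.9, -3.7]
grip_width: 0.146
grasp_force: 118.2
```

```bash
python3 st.py | head -1
```

```text
pos [0.4844 0.2015 0.2661] psi 1.6 f [ 4.01  2.92 -3.26] t [ 0.888 -1.117  0.097] tz sd 0.022 j [ 0.03  0.29 -0.58  1.86  0.19  1.04 -0.6 ] 27.6
```

move_arm(plan=[0,0,0.1,0.0003,0.0007,0,0,0,0,0.12,0.0003,0.0007,0,0,0,0,0.12,0.0003,0.0007,0,0])

```text
clock: 27.98
position: [0.4849, 0.2018, 0.266]
ee_rot: [0.738, 0.675, -0.0, 0.0]
ft_force: [3.6, 2.2, -2.6]
grip_width: 0.147
grasp_force: 118.7
```

```bash
python3 st.py | head -1
```

```text
pos [0.485  0.2018 0.266 ] psi 1.48 f [ 3.34  1.66 -1.62] t [ 0.471 -0.953  0.363] tz sd 0.027 j [ 0.01  0.29 -0.56  1.86  0.18  1.04 -0.71] 28.575
```

move_arm(plan=[0,0,0.08,0,0.0002,0,0,0,0,0.08,0,0.0002,0,0])

```text
clock: 28.82
position: [0.4851, 0.2019, 0.266]
ee_rot: [0.765, 0.645, 0.0, 0.0]
ft_force: [4.6, 0.4, -1.5]
grip_width: 0.145
grasp_force: 118.8
```

```bash
python3 st.py | head -1
```

```text
pos [0.4852 0.2019 0.266 ] psi 1.4 f [ 4.18  1.47 -1.4 ] t [ 0.406 -1.213  0.805] tz sd 0.039 j [ 0.    0.29 -0.55  1.86  0.18  1.04 -0.79] 29.425
```

move_arm(plan=[0,0,-0.1,0,0,0,0,0,0,-0.19,0,0,0,0,0,0,-0.19,0,0,0,0])

```text
clock: 29.8
position: [0.4849, 0.2016, 0.2658]
ee_rot: [0.701, 0.713, -0.001, -0.0]
ft_force: [2.3, 1.2, -0.9]
grip_width: 0.146
grasp_force: 118.9
```

```bash
python3 st.py | head -1
```

```text
Traceback (most recent call last):
  File "st.py", line 6, in <module>
    im=manip.camera("scene"); O.append(manip.get_obs())
ValueError: 200 camera calls are used up
```

move_arm(plan=[0,0,0,0,0,-0.005,0,0,0,0,0,0,-0.02,0,0,0,0,0,0,-0.06,0,0,0,0,0,0,-0.09,0,0,0,0,0,0,-0.09,0])

```text
clock: 30.48
position: [0.4853, 0.2023, 0.3591]
ee_rot: [0.701, 0.714, 0.002, 0.001]
ft_force: [-0.2, 0.3, -1.4]
grip_width: 0.151
grasp_force: 119.0
```

```bash
python3 -c "
from go import *
o=manip.get_obs();print(o['torque'],o['ft_force'],pose(o)[0],pose(o)[2]); row(.541,-.1883,.352,.312)"
```

```text
[-0.00685423  0.00652551  0.00520185] [-0.15530648  0.33957394 -1.42079629] [0.48530967 0.20231583 0.35909814] 1.5892924000713096
row [0.0028, -0.0034, 1.2773, -0.3916, 0.0484, 0.0069]
```

move_arm(plan=[0,0,1.277,-0.3916,0.0484,0.005,0,0,0,1.277,-0.3916,0.0484,0.005,0,0,0,1.277,-0.3916,0.0484,0.005,0,0,0,1.277,-0.3916,0.0484,0.005,0,0,0,1.277,-0.3916,0.0484,0.005,0,0,0,1.277,-0.3916,0.0484,0.005,0,0,0,1.277,-0.3916,0.0484,0.005,0,0,0,1.277,-0.3916,0.0484,0.005,0,0,0,1.277,-0.3916,0.0484,0.005,0,0,0,1.277,-0.3916,0.0484,0.005,0,0,0,1.277,-0.3916,0.0484,0.005,0,0,0,1.277,-0.3916,0.0484,0.005,0])

```text
clock: 31.98
position: [0.541, -0.1884, 0.3511]
ee_rot: [0.988, 0.156, 0.0, 0.0]
ft_force: [-0.5, -0.3, -0.1]
grip_width: 0.147
grasp_force: 118.8
```

```bash
python3 -c "
from go import *
o=manip.get_obs();print(pose(o)[0],pose(o)[2]); row(.541,-.1883,.242,.312)"
```

```text
[ 0.54095503 -0.18837584  0.35113563] 0.3138069561284184
row [0.0002, -0.0001, 0.0018, 0.0001, -0.0001, 0.1091]
```

move_arm(plan=[0,0,0,0,0,0.04,0,0,0,0,0,0,0.062,0,0,0,0,0,0,0.07,0,0,0,0,0,0,0.076,0,0,0,0,0,0,0.08,0,0,0,0,0,0,0.08,0])

```text
clock: 32.72
position: [0.541, -0.1888, 0.2714]
ee_rot: [0.988, 0.156, 0.0, 0.0]
ft_force: [-0.6, -0.0, -0.5]
grip_width: 0.148
grasp_force: 118.8
```

In the pocket freely; lower on to the floor.

move_arm(plan=[0,0,0,0,0,0.012,0,0,0,0,0,0,0.022,0,0,0,0,0,0,0.028,0,0,0,0,0,0,0.029,0,0,0,0,0,0,0.029,0])

```text
clock: 33.35
position: [0.541, -0.1888, 0.2419]
ee_rot: [0.988, 0.156, 0.0, 0.0]
ft_force: [-0.2, 0.1, -1.3]
grip_width: 0.145
grasp_force: 119.1
```

move_arm(plan=[0,0,0,0,0,0.0003,0.03,0,0,0,0,0,0.0003,0.05,0,0,0,0,0,0.0003,0.0854,0,0,0,0,0,0.0003,0.0854,0,0,0,0,0,0.0003,0.0854,0,0,0,0,0,0.0003,0.0854,0,0,0,0,0,-0.03,0.0854,0,0,0,0,0,-0.08,0.0854,0,0,0,0,0,-0.13,0.0854,0,0,0,0,0,-0.15,0.0854,0,0,0,0,0,-0.15,0.0854,0,0,0,0,0,-0.15,0.0854])

```text
clock: 34.85
position: [0.5407, -0.1887, 0.3907]
ee_rot: [0.988, 0.156, -0.001, -0.0]
ft_force: [-0.5, 0.2, -0.2]
grip_width: 0.999
grasp_force: 0.0
```

```bash
python3 -c "
from go import *
o=manip.get_obs();print(o['ft_force'],o['grip_width'],o['clock']); print(manip.hand_in())"
```

```text
[-0.53140818  0.22045143 -0.22581103] 0.9990023485870421 34.85
the job is handed in; nothing more can be done
None
```

I handed the job in at 34.9 s, with no verdict shown. Drive-screw torque puts the pad at about 2 mm in (around 20 N), the lock screw is against its stop, and the key is back in its stand and released. I had used all 200 camera calls, so the final state rests on force and position readings, not a picture.

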